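# Turn the keyed filter cap to its pin and press it home

## Task

Close the drip-line filter: push the rib on its round cap with a fingertip, either way round, until the notch in the cap's rim meets the steel pin on the housing, then press the cap down fully home over the pin and let go. Do not pinch the rib or lift the cap, and leave everything else on the tray where it is.

Things in the scene. Friction and masses are not known exactly. Their poses are not given: they have to be found in the camera images.
- filter: drip-line filter housing, an upright black plastic cylinder 166 mm across and 60 mm high, open at the top, bolted to the tray on a 170 x 170 mm steel foot, with a pipe stub out to 130 mm on two sides (its +y and -y). Origin at the centre of its underside on the tray, z up; the cap turns about this z axis; the key pin lies along its +x direction. It is fixed and stands at different places and yaws.
- pin (a point): point on the axis of the steel key pin, 58 mm from the cap's axis and 62 mm above the tray. The pin is a fixed round rod 10 mm thick lying level and radially across the housing's rim, from 51 to 88 mm from the axis; its top is 67 mm above the tray. The cap covers its inner 14 mm; the outer 23 mm shows beyond the cap's edge.
- cap_top (a point): centre of the cap's flat top face, a good place to press (a flat black dot 26 mm across marks it). The cap is a white plastic disc 130 mm across and 12 mm thick; its top is 80.5 mm above the tray while it stands up (1.5 mm clear above the pin) and 68.5 mm when seated. It stays on its axis: it only turns and goes up or down.
- notch (a point): point in the cap's one rim notch, 58 mm from the cap's axis, at half the cap's thickness. The notch is a slot 20 mm wide open to the rim, 20 mm deep radially, right through the cap; when it is over the pin this point is above pin, and the cap can go down. Anywhere else the pin stops the cap after 1.5 to 3 mm.
- rib (a point): centre of the upright rib on the cap's top, exactly opposite the notch, 45 mm from the axis. The rib runs radially from 30 to 60 mm from the axis, stands 17 mm above the cap's top and is 14 mm thick with its flank pads. Pushing a flank sideways turns the cap (about 2 N there); the cap stays where it is left.
- pad_a: thin rubber pad on the clockwise flank of the rib (rib seen from above, looking from the cap's axis outwards along it, the right-hand side); 26 mm long, 4 mm thick, from 1 to 14.5 mm above the cap's top, so the rib's own top stands clear of it. The body's origin lies on the cap's axis at its underside. A push on one pad is fine, force on both pads at once is a pinch.
- pad_b: thin rubber pad on the counter-clockwise flank of the rib (rib seen from above, looking from the cap's axis outwards along it, the left-hand side); 26 mm long, 4 mm thick, from 1 to 14.5 mm above the cap's top, so the rib's own top stands clear of it. The body's origin lies on the cap's axis at its underside. A push on one pad is fine, force on both pads at once is a pinch.
- cap_turn (a joint): turning angle of the cap in rad, counter-clockwise positive seen from above; 0 (or 2 pi) when the notch is over the pin. Starts between 0.8 and 5.48, so the short way may be either way round. Dry friction, no stops within a turn.
- cap_press (a joint): how far the cap is down, in m: 0 as it stands at the start, 0.012 fully home, negative when lifted. A tight seal holds it where it is left; pressing it down takes about 5 to 8 N when slow, no spring.
- sprayer: bystander: blue plastic pump sprayer with a press button, 84 mm across, 210 mm tall; origin under its centre
- snips: bystander: pruning snips lying flat, about 175 mm long, 60 mm wide, 12 mm high; blades to its +x; origin on the tray near the pivot
- pot: bystander: empty glazed olive pot, 96 mm across the rim, 82 mm tall; origin under its centre
- tag: bystander: wooden plant tag lying flat, 120 x 20 x 4 mm, long along its x; origin under its centre
- saucer_low: bystander: the lower of two stacked terracotta saucers, 124 mm across, 32 mm high; origin under its centre
- saucer_top: bystander: the upper saucer, nested in the lower, its rim 49 mm above the tray; origin under its centre
- coupling: bystander: small upright hose coupling, 34 mm across, 40 mm tall; origin under its centre

How it is judged (in metres and radians):
On the way, in this order (a step that is already met when the one before it is completed fails the run):
1. the notch is turned over the pin (horizontal distance between notch and pin below 0.006 m), for 0.04 s.
2. the cap is pressed fully home over the pin (horizontal distance between notch and pin below 0.006 m and value of joint cap_press above 0.0105 m), for 0.2 s.
At the end, for the whole second after the job is handed in: The cap is down at least 10.5 of its 12 mm with its notch point within 6 mm of the pin point seen from above, at rest, and every bystander is within 20 mm of where it stood (all of step 2 and velocity of joint cap_turn between -0.05 and 0.05 rad/s and distance of each of sprayer, snips, pot, tag, saucer_low, saucer_top, coupling from where it was at the start of the episode below 0.02 m); the robot touches nothing.
It fails at once if the cap is lifted more than 4 mm (value of joint cap_press below -0.004 m).
It fails at once if the rib is pinched: the fingers bear on both flank pads at once (over 1 N each) (contact force between the fingers and pad_a above 1 N and contact force between the fingers and pad_b above 1 N).
It fails at once if a bystander is moved more than 20 mm or lifted (distance of any of sprayer, snips, pot, tag, saucer_low, saucer_top, coupling from where it was at the start of the episode above 0.02 m).
It also fails if it takes over 51 s, if anything falls off the work surface, if the arm or the gripper's body presses on something with over 40 N, if the wrist force passes 120 N, or if a joint passes its speed limit or range.

## Robot

A 6-joint arm with a two-finger parallel gripper is mounted at the origin on the work surface. World frame = base frame: x ahead of the robot, y to its left, z up, the work surface at z = 0. Lengths are in m, angles in degrees, forces in N, time in s.
With the tool pointing down it reaches from about 0.375 to 0.9 m from the base axis. Payload 3.1 kg.
Tool frame: the origin (TCP) lies at the very end of the fingers, on their centre line; the grasp point (between the pads) lies grip_point_offset behind it (grip_point_offset is the distance from the TCP to the grasp point, in m); z points along the fingers, y is the line along which they close (so a half turn about z gives the same grasp; the last joint's range is limited). The gripper opens to 87 mm and grips with 3 to 60 N. Pads are 19 mm wide; open, the fingers measure 117 mm over their backs; the gripper's body (75 mm by 190 mm) begins 51 mm behind the grasp point.
Start: joints at [58.585, 30.224, 82.088, -0, 67.689, -10.227], TCP at [0.226, 0.583, 0.223] pointing down, gripper open.
Joint ranges: [-176.69, 176.69], [-43.24, 126.21], [12.49, 139.97], [-82, 262], [0, 151.66], [-163.58, 163.58]. Speed limits (degrees/s): [159.86, 159.86, 180, 180, 180, 180].

## Interface

Orientations are given as a 3x3 rotation matrix whose columns are the frame's x, y, z axes.
In Python, from rig import * gives the robot as it stands.
- The arm moves only by the tool move_arm, never from a script. Its argument "increments" is a list of rows, each a list of 3 entries, a list of its own where there are three numbers: the shift along the tool's x, y, z in units of 30 mm (1.0 is 30 mm), then the turn, a rotation vector about the tool's x, y, z in units of 120 degrees (1.0 is 120 degrees), then the closure, from 0 (fully open) to 1 (shut). A call has 1 to 20 rows; each row shifts and turns the commanded pose from where the row before left it, along the tool's axes as they then stand; what a row does not reach is not made up. A row lasts 1/12 s, in which the tool goes at most 41.7 mm and 7.16 degrees, less where a joint would pass 70% of its speed; a pose out of reach is approached as far as the arm can. A call with a number of a shift or a turn outside -1 to 1 is refused whole. A call with a gripper value outside its range is refused whole. The fingers move at their own pace and stop on an object; the grip force is fixed at half the most. Time passes only in rows, so rows that do not move let the fingers close. It gives the time, the measured TCP pose, the force, the opening and the grip force at its end, in the units of the state.
- read_state(): the state, without advancing time (a new reading comes with each control period).
- capture(name): name is "side" or "top"; returns a dict with "img" (400x640x3 uint8, red, green, blue), "mtx" (3x3 intrinsics, pixels), "eye" and "rotation" of the camera in the world. Camera axes: x right, y down, z forward; pixel columns grow to the right and rows downward; lengths in m; the calibration is good to about 2 mm. A picture is of the moment at which its call begins. There is no depth.
- hand_in(): hands the job in; it is judged then, once.
Trained networks look in a picture, given as the dict that the camera call returned (one of the last four; its "shot" number tells which), for a name from the list of things; names that differ only in an ending like _2 or _b are one class to them, and where a whole thing is asked for, a point or a joint stands for the part that bears it (a point fixed in the world has none). Each returns a list of dicts, best first, with "confidence" (0 to 1); they miss things now and then, are a little off and sometimes report something else, mostly with a low value. They report only what shows in the picture. A call takes as long as a camera call.
- search_frame(picture, label): "extent" ([left, top, right, bottom] as shares, 0 to 1, of the picture: columns of its width, rows of its height, round what is visible of it).
- pinpoint(picture, label): "xy" ([column, row] as shares, 0 to 1, of the picture: columns of its width, rows of its height: a listed point, or the origin of a listed thing).
The state is a dict: "time_s": time; "joint_positions": joint angles; "qvel": joint speeds; "tau": joint torques, N m; "position": TCP position; "tcp_rot": TCP orientation; "force": force on the tool from outside, world axes, zero at the start; "moment": the same for the moment, N m; "opening": opening from 0.0 (shut) to 1.0 (fully open); "grasp_force": force on a finger pad.
Only numpy, scipy, OpenCV 4.12 (cv2) and the standard library are available. Lean on these libraries where they do the work, as an engineer would, in place of code of your own. Each camera call takes 0.05 s, during which the arm holds its last target. There are 200 camera calls.

## Working session

There is one attempt and no reset: what is moved stays moved. The work goes in short steps, Python scripts to look and compute and a tool call to move; the robot and the scene stay as the last step left them, time stands still between calls to the robot, and variables do not carry over. Pictures are saved under pics/ and viewed, at most 10 in all, crops included, and the job is handed in when it is done.

Besides the shell and the picture viewer there is one more tool, called after "Emit:" by a JSON object that holds its "fn" and its "kwargs", one argument or row to a line. move_arm: Moves the arm, as the interface text tells. Its arguments: {"type":"object","properties":{"increments":{"type":"array"}},"required":["increments"]}

```bash
mkdir -p pics; cat > h.py <<'E'
from rig import *
import numpy as np, cv2
def ray(p,xy):
    u=np.array([xy[0]*640,xy[1]*400,1]); d=p["rotation"]@np.linalg.inv(p["mtx"])@u
    return np.array(p["eye"]),d
def at_z(p,xy,z):
    e,d=ray(p,xy); return e+d*(z-e[2])/d[2]
def proj(p,X):
    c=np.array(p["rotation"]).T@(np.array(X)-p["eye"]); q=np.array(p["mtx"])@c; return q[:2]/q[2]
E
python3 - <<'E'
from h import *
Z=dict(filter=0,pin=.062,cap_top=.0805,notch=.0745,rib=.089,sprayer=0,pot=0,coupling=0,saucer_top=0.02,snips=0,tag=0)
ims=[]
for n in("top","side"):
    p=capture(n);ims.append(p["img"]); print(n,p["eye"])
    for k,z in Z.items():
        for r in pinpoint(p,k)[:2]: print(k,round(r["confidence"],2),np.round(np.array(r["xy"])*[640,400],0),np.round(at_z(p,r["xy"],z),3))
    cv2.imwrite(f"pics/{n}0.png",p["img"][:,:,::-1])
s=read_state();print(s["position"],s["tcp_rot"],s["time_s"],s["force"])
E
```

```text
top [0.33896979 0.00728165 1.32634109]
filter 0.91 [305. 222.] [0.488 0.053 0.   ]
pin 0.87 [293. 198.] [0.545 0.081 0.062]
pin 0.38 [230. 271.] [0.363 0.245 0.062]
cap_top 0.96 [303. 216.] [0.496 0.055 0.081]
cap_top 0.69 [228. 273.] [0.358 0.246 0.081]
notch 0.65 [310. 241.] [0.431 0.039 0.075]
rib 0.82 [294. 203.] [0.529 0.077 0.089]
sprayer 0.56 [167. 231.] [0.476 0.427 0.   ]
pot 0.94 [232. 273.] [0.358 0.251 0.   ]
coupling 0.68 [481. 239.] [ 0.43  -0.418  0.   ]
saucer_top 0.76 [222. 189.] [0.582 0.275 0.02 ]
snips 0.77 [297. 147.] [0.7   0.069 0.   ]
tag 0.8 [374. 203.] [ 0.535 -0.135  0.   ]
side [ 0.03602278 -0.55932193  0.79775938]
filter 0.63 [294. 222.] [0.502 0.075 0.   ]
pin 0.56 [302. 202.] [0.532 0.075 0.062]
pin 0.27 [216. 215.] [0.321 0.184 0.062]
cap_top 0.69 [295. 204.] [0.501 0.068 0.081]
notch 0.7 [281. 222.] [0.433 0.039 0.074]
rib 0.59 [300. 196.] [0.525 0.076 0.089]
sprayer 0.75 [223. 165.] [0.487 0.445 0.   ]
sprayer 0.15 [280. 176.] [0.596 0.273 0.   ]
coupling 0.87 [415. 366.] [ 0.435 -0.42   0.   ]
saucer_top 0.71 [281. 173.] [0.598 0.265 0.02 ]
saucer_top 0.59 [292. 225.] [0.478 0.055 0.02 ]
snips 0.58 [346. 194.] [0.702 0.07  0.   ]
tag 0.49 [351. 262.] [ 0.528 -0.134  0.   ]
[0.22587637 0.58274    0.22256626] [[-9.32388917e-01  3.61456647e-01  2.16626276e-07]
 [ 3.61456647e-01  9.32388917e-01  9.33513806e-06]
 [ 3.17226776e-06  8.78228028e-06 -1.00000000e+00]] 1.2 [ 0.79369462 -0.18896518  0.33783108]
```

View pics/top0.png

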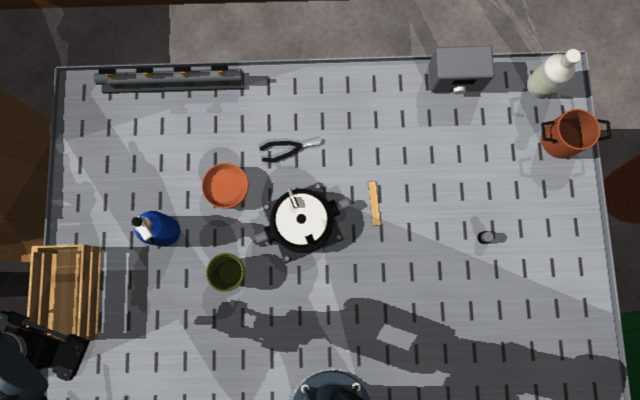

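View pics/side0.png

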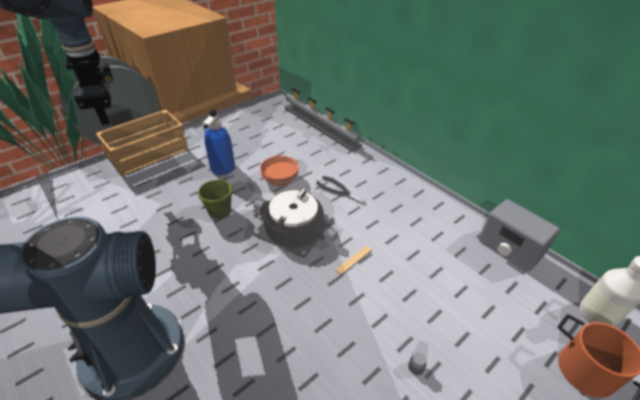

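The top view shows the cap centred near (302,218), its notch at about (309,240) and the rib at about (296,202). The pin seems to be close to the rib, at about (291,192), so I'll zoom in on that.

```bash
python3 - <<'E'
from h import *
a=cv2.imread("pics/top0.png")[170:270,250:355]
b=cv2.imread("pics/side0.png")[175:255,245:345]
cv2.imwrite("pics/c0.png",np.hstack([cv2.resize(a,(420,400),interpolation=cv2.INTER_CUBIC),cv2.resize(b,(380,400),interpolation=cv2.INTER_CUBIC)]))
p=capture("top")
g=p["img"].astype(int); m=((g.min(2)>185)&(g.max(2)-g.min(2)<30)).astype(np.uint8); m[:180]=0;m[260:]=0;m[:,:265]=0;m[:,340:]=0
n,l,st,ce=cv2.connectedComponentsWithStats(m); i=1+st[1:,4].argmax(); c,_=cv2.findContours((l==i).astype(np.uint8),0,1)
h=cv2.convexHull(max(c,key=len)); (e,ax,an)=cv2.fitEllipse(h); print(e,ax,at_z(p,np.array(e)/[640,400],.0805))
print("px/m",[np.linalg.norm(proj(p,[.49,.055,.0805])-proj(p,[.59,.055,.0805]))])
E
```

```text
(300.69781494140625, 218.5491180419922) (49.85164260864258, 50.18568420410156) [0.48903715 0.06131308 0.0805    ]
px/m [np.float64(38.486169124592536)]
```

View pics/c0.png

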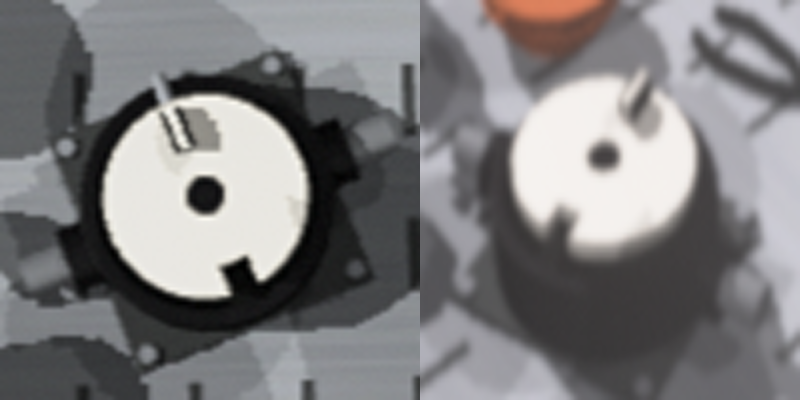

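The cap centre is at about (0.489, 0.061), and its measured diameter of 50 px matches the expected 130 mm. The foot bolts put the pin at about 22° yaw. The rib is at about 24° and the notch at about 204°, so the cap needs about +178° counter-clockwise. I'll close the fingers and move above the spot on the clockwise side of the rib.

Emit:
{"fn": "move_arm", "kwargs": {
  "increments": [
    [[-0.806, -0.641, 0], [0, 0, 0], 1],
    [[-0.806, -0.641, 0], [0, 0, 0], 1],
    [[-0.806, -0.641, 0], [0, 0, 0], 1],
    [[-0.806, -0.641, 0], [0, 0, 0], 1],
    [[-0.806, -0.641, 0], [0, 0, 0], 1],
    [[-0.806, -0.641, 0], [0, 0, 0], 1],
    [[-0.806, -0.641, 0], [0, 0, 0], 1],
    [[-0.806, -0.641, 0], [0, 0, 0], 1],
    [[-0.806, -0.641, 0], [0, 0, 0], 1],
    [[-0.806, -0.641, 0], [0, 0, 0], 1],
    [[-0.806, -0.641, 0], [0, 0, 0], 1],
    [[-0.806, -0.641, 0], [0, 0, 0], 1],
    [[-0.806, -0.641, 0], [0, 0, 0], 1],
    [[-0.806, -0.641, 0], [0, 0, 0], 1],
    [[-0.806, -0.641, 0], [0, 0, 0], 1],
    [[-0.806, -0.641, 0], [0, 0, 0], 1],
    [[-0.806, -0.641, 0], [0, 0, 0], 1],
    [[-0.806, -0.641, 0], [0, 0, 0], 1],
    [[-0.806, -0.641, 0], [0, 0, 0], 1],
    [[-0.806, -0.641, 0], [0, 0, 0], 1]
  ]
}}

```text
time_s: 2.92
position: [0.5385, 0.0479, 0.2227]
tcp_rot: [[-0.932, 0.362, 0.0], [0.362, 0.932, 0.0], [-0.0, 0.0, -1.0]]
force: [0.2, 0.5, 0.4]
opening: 0.008
grasp_force: 0.0
```

Emit:
{"fn": "move_arm", "kwargs": {
  "increments": [
    [[0, 0, 0], [0, 0, 0.0585], 1],
    [[0, 0, 0], [0, 0, 0.0585], 1],
    [[0, 0, 0], [0, 0, 0.0585], 1],
    [[0, 0, 0], [0, 0, 0.0585], 1],
    [[0, 0, 0], [0, 0, 0.0585], 1],
    [[0, 0, 0], [0, 0, 0.0585], 1],
    [[0, 0, 0], [0, 0, 0.0585], 1],
    [[0, 0, 0], [0, 0, 0.0585], 1],
    [[0, 0, 0], [0, 0, 0.0585], 1],
    [[0, 0, 0], [0, 0, 0.0585], 1],
    [[0, 0, 0], [0, 0, 0.0585], 1],
    [[0, 0, 0], [0, 0, 0.0585], 1],
    [[0, 0, 0], [0, 0, 0.0585], 1],
    [[0, 0, 0], [0, 0, 0.0585], 1],
    [[0, 0, 0], [0, 0, 0.0585], 1],
    [[0, 0, 0], [0, 0, 0.0585], 1],
    [[0, 0, 0], [0, 0, 0.0585], 1],
    [[0, 0, 0], [0, 0, 0.0585], 1],
    [[0, 0, 0], [0, 0, 0.0585], 1],
    [[0, 0, 0], [0, 0, 0.0585], 1]
  ]
}}

```text
time_s: 4.58
position: [0.5378, 0.0494, 0.2227]
tcp_rot: [[0.951, 0.31, 0.0], [0.31, -0.951, -0.0], [0.0, 0.0, -1.0]]
force: [-0.6, 0.2, -0.5]
opening: 0.005
grasp_force: 0.0
```

Emit:
{"fn": "move_arm", "kwargs": {
  "increments": [
    [[0, 0, 0], [0, 0, 0.0535], 1],
    [[0, 0, 0], [0, 0, 0], 1],
    [[0, 0, 0], [0, 0, 0], 1]
  ]
}}

```text
time_s: 4.83
position: [0.5378, 0.0493, 0.2226]
tcp_rot: [[0.978, 0.211, 0.0], [0.211, -0.978, -0.0], [0.0, 0.0, -1.0]]
force: [-0.3, -0.7, 1.0]
opening: 0.006
grasp_force: 0.0
```

Emit:
{"fn": "move_arm", "kwargs": {
  "increments": [
    [[0, 0, 0.8], [0, 0, 0], 1],
    [[0, 0, 0.8], [0, 0, 0], 1],
    [[0, 0, 0.8], [0, 0, 0], 1],
    [[0, 0, 0.8], [0, 0, 0], 1],
    [[0, 0, 0.5], [0, 0, 0], 1],
    [[0, 0, 0.3], [0, 0, 0], 1],
    [[0, 0, 0.15], [0, 0, 0], 1],
    [[0, 0, 0.15], [0, 0, 0], 1],
    [[0, 0, 0.14], [0, 0, 0], 1],
    [[0, 0, 0.14], [0, 0, 0], 1],
    [[0, 0, 0], [0, 0, 0], 1]
  ]
}}

```text
time_s: 5.75
position: [0.5378, 0.0493, 0.0851]
tcp_rot: [[0.978, 0.208, 0.0], [0.208, -0.978, -0.0], [0.0, 0.0, -1.0]]
force: [0.1, 0.4, -0.1]
opening: 0.007
grasp_force: 0.0
```

```bash
python3 - <<'E'
from h import *
o=[]
for n,z in(("top",(170,270,250,355)),("side",(155,255,245,345))):
    p=capture(n); o.append(cv2.resize(p["img"][z[0]:z[1],z[2]:z[3],::-1],(400,400),interpolation=cv2.INTER_CUBIC))
cv2.imwrite("pics/c1.png",np.hstack(o))
E
```

```text
(no output)
```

View pics/c1.png

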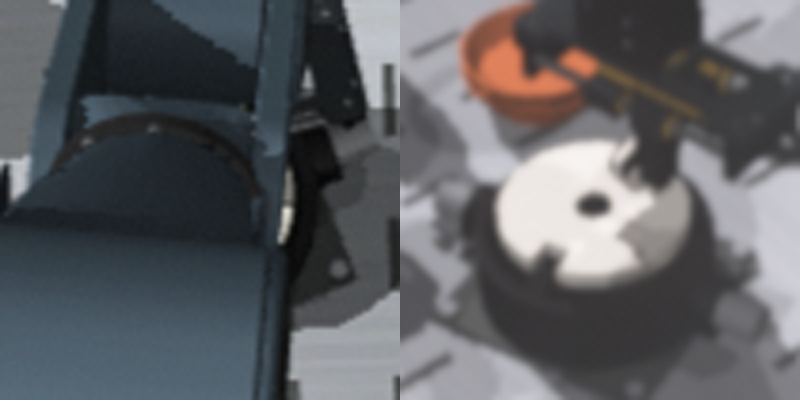

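The fingertip stands clear on the clockwise side of the rib (side crop at about (650,165), rib at about (628,155)). I'll start sweeping round the cap axis.

Emit:
{"fn": "move_arm", "kwargs": {
  "increments": [
    [[0.056, -0.128, 0], [0, 0, -0.04], 1],
    [[0.056, -0.128, 0], [0, 0, -0.04], 1],
    [[0.056, -0.128, 0], [0, 0, -0.04], 1],
    [[0.056, -0.128, 0], [0, 0, -0.04], 1],
    [[0.056, -0.128, 0], [0, 0, -0.04], 1],
    [[0.056, -0.128, 0], [0, 0, -0.04], 1],
    [[0.056, -0.128, 0], [0, 0, -0.04], 1],
    [[0.056, -0.128, 0], [0, 0, -0.04], 1],
    [[0.056, -0.128, 0], [0, 0, -0.04], 1],
    [[0.056, -0.128, 0], [0, 0, -0.04], 1]
  ]
}}

```text
time_s: 6.68
position: [0.5318, 0.0891, 0.0859]
tcp_rot: [[0.496, 0.868, 0.003], [0.868, -0.496, -0.001], [0.001, 0.003, -1.0]]
force: [0.3, -2.2, -0.0]
opening: 0.007
grasp_force: 0.8
```

```bash
python3 - <<'E'
from h import *
p=capture("side"); cv2.imwrite("pics/c2.png",cv2.resize(p["img"][155:255,245:345,::-1],(500,500),interpolation=cv2.INTER_CUBIC))
c=np.array([.489,.0613,.0805])
for k,z in(("notch",.0745),("rib",.089)):
    for r in pinpoint(p,k)[:2]:
        q=at_z(p,r["xy"],z)-c; print(k,r["confidence"],np.hypot(*q[:2]),np.degrees(np.arctan2(q[1],q[0])))
E
```

```text
notch 0.94 0.058206514717286544 -125.88655109105288
rib 0.61 0.051321290824231376 57.331630870939726
```

View pics/c2.png

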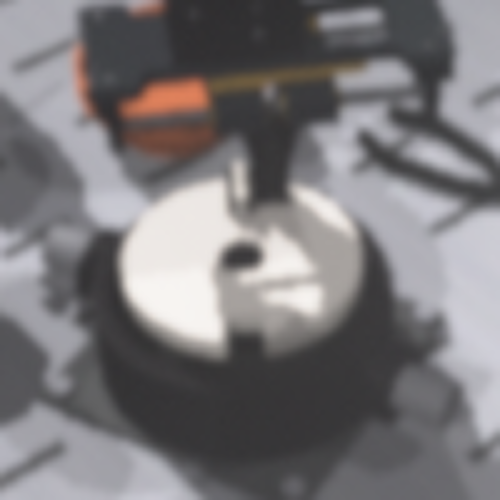

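The side view shows the finger pushing one flank and the cap following. The notch is at about (246,345) in the crop, which is −126° in world, so the rib is at 54° and trails the tool yaw by 6°. About 148° remains.

Emit:
{"fn": "move_arm", "kwargs": {
  "increments": [
    [[0.056, -0.128, 0], [0, 0, -0.04], 1],
    [[0.056, -0.128, 0], [0, 0, -0.04], 1],
    [[0.056, -0.128, 0], [0, 0, -0.04], 1],
    [[0.056, -0.128, 0], [0, 0, -0.04], 1],
    [[0.056, -0.128, 0], [0, 0, -0.04], 1],
    [[0.056, -0.128, 0], [0, 0, -0.04], 1],
    [[0.056, -0.128, 0], [0, 0, -0.04], 1],
    [[0.056, -0.128, 0], [0, 0, -0.04], 1],
    [[0.056, -0.128, 0], [0, 0, -0.04], 1],
    [[0.056, -0.128, 0], [0, 0, -0.04], 1],
    [[0.056, -0.128, 0], [0, 0, -0.04], 1],
    [[0.056, -0.128, 0], [0, 0, -0.04], 1],
    [[0.056, -0.128, 0], [0, 0, -0.04], 1],
    [[0.056, -0.128, 0], [0, 0, -0.04], 1]
  ]
}}

```text
time_s: 8.0
position: [0.4814, 0.1104, 0.0857]
tcp_rot: [[-0.606, 0.796, 0.004], [0.796, 0.606, 0.0], [-0.002, 0.003, -1.0]]
force: [2.3, 0.5, -0.1]
opening: 0.009
grasp_force: 0.8
```

```bash
cat > m.py <<'E'
from h import *
c=np.array([.489,.0613,.0805])
for n in("side","top"):
  p=capture(n)
  for k,z in(("notch",.0745),("rib",.089),("pin",.062)):
    for r in pinpoint(p,k)[:2]:
        q=at_z(p,r["xy"],z)-c; print(n,k,round(r["confidence"],2),np.round(np.hypot(*q[:2]),4),np.round(np.degrees(np.arctan2(q[1],q[0])),1))
s=read_state();q=s["position"]-c;R=np.array(s["tcp_rot"]);print("tcp rel",np.round(q,4),"yaw",np.degrees(np.arctan2(R[1,0],R[0,0])),"in tool",R.T@q,s["force"],s["joint_positions"])
E
python3 m.py
```

```text
side notch 0.88 0.0558 -60.4
side rib 0.66 0.0465 130.3
side pin 0.9 0.0559 11.7
top notch 0.85 0.0674 -57.2
top pin 0.55 0.0582 23.7
tcp rel [-0.0092  0.0493  0.0047] yaw 127.11505674870853 in tool [ 0.04485313  0.02244306 -0.00471467] [ 0.55716512 -0.20839815  0.70564465] [-4.91942522e-02  3.31184687e+01  1.07803691e+02  6.30343692e-03
  3.90545228e+01 -3.71691471e+01]
```

Emit:
{"fn": "move_arm", "kwargs": {
  "increments": [
    [[0.056, -0.128, 0], [0, 0, -0.04], 1],
    [[0.056, -0.128, 0], [0, 0, -0.04], 1],
    [[0.056, -0.128, 0], [0, 0, -0.04], 1],
    [[0.056, -0.128, 0], [0, 0, -0.04], 1],
    [[0.056, -0.128, 0], [0, 0, -0.04], 1],
    [[0.056, -0.128, 0], [0, 0, -0.04], 1],
    [[0.056, -0.128, 0], [0, 0, -0.04], 1],
    [[0.056, -0.128, 0], [0, 0, -0.04], 1],
    [[0.056, -0.128, 0], [0, 0, -0.04], 1],
    [[0.056, -0.128, 0], [0, 0, -0.04], 1],
    [[0.056, -0.128, 0], [0, 0, -0.04], 1],
    [[0.056, -0.128, 0], [0, 0, -0.04], 1],
    [[0.056, -0.128, 0], [0, 0, -0.04], 1],
    [[0.056, -0.128, 0], [0, 0, -0.04], 1],
    [[0.056, -0.128, 0], [0, 0, -0.04], 1],
    [[0, 0, 0], [0, 0, 0], 1]
  ]
}}

```text
time_s: 9.73
position: [0.4393, 0.0672, 0.0851]
tcp_rot: [[-0.944, -0.329, -0.001], [-0.329, 0.944, 0.0], [0.0, 0.0, -1.0]]
force: [0.2, 0.0, 0.3]
opening: 0.005
grasp_force: 0.0
```

```bash
python3 m.py; python3 - <<'E'
from h import *
o=[]
for n,z in(("top",(170,270,250,350)),("side",(155,255,245,345))):
    p=capture(n); o.append(cv2.resize(p["img"][z[0]:z[1],z[2]:z[3],::-1],(400,400),interpolation=cv2.INTER_CUBIC))
cv2.imwrite("pics/c3.png",np.hstack(o))
E
```

```text
side notch 0.77 0.0595 10.5
side notch 0.56 0.5068 -100.7
side rib 0.71 0.0481 -170.2
side pin 0.98 0.0584 20.0
top notch 0.9 0.0662 11.9
top pin 0.79 0.0625 27.7
tcp rel [-0.0496  0.0063  0.0046] yaw -160.8304631542734 in tool [ 0.04478604  0.02223215 -0.0045835 ] [ 0.49871494 -0.89470583  0.52418153] [-5.71200811e+00  3.10226913e+01  1.14521315e+02 -3.23939436e-03
  3.44717007e+01 -1.14878873e+02]
```

View pics/c3.png

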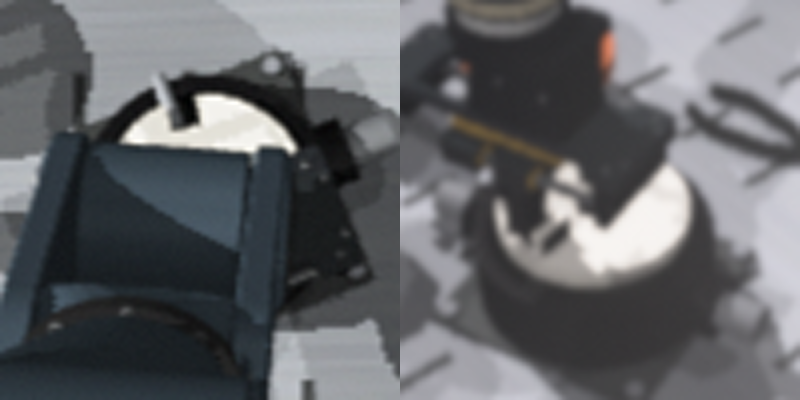

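In the top crop the notch is at about (182,112), roughly 9° short of the pin at (160,85). I'll creep forward.

Emit:
{"fn": "move_arm", "kwargs": {
  "increments": [
    [[0.029, -0.063, 0], [0, 0, -0.02], 1],
    [[0.029, -0.063, 0], [0, 0, -0.02], 1],
    [[0.029, -0.063, 0], [0, 0, -0.02], 1],
    [[0, 0, 0], [0, 0, 0], 1],
    [[0, 0, 0], [0, 0, 0], 1],
    [[0, 0.3, 0], [0, 0, 0], 1],
    [[0, 0.2, 0], [0, 0, 0], 1],
    [[0, 0, -0.5], [0, 0, 0], 1],
    [[0, 0, -0.5], [0, 0, 0], 1],
    [[0, 0, 0], [0, 0, 0], 1]
  ]
}}

```text
time_s: 11.07
position: [0.4332, 0.0754, 0.1168]
tcp_rot: [[-0.895, -0.445, 0.004], [-0.445, 0.895, -0.0], [-0.003, -0.002, -1.0]]
force: [0.7, 0.1, 0.4]
opening: 0.006
grasp_force: 0.0
```

```bash
python3 m.py; python3 - <<'E'
from h import *
o=[]
p=capture("top"); I=p["img"][:,:,::-1].copy(); 
cv2.imwrite("pics/c4.png",cv2.resize(I[180:240,270:340],(700,600),interpolation=cv2.INTER_CUBIC))
for a in(16,19,22,25): print(a,[np.round((proj(p,[.489+r*np.cos(np.radians(a)),.0613+r*np.sin(np.radians(a)),z])-[270,180])*10) for r,z in((.045,.0805),(.065,.0805),(.085,.067))])
E
```

```text
side notch 0.93 0.0684 24.4
side notch 0.66 0.0561 -134.0
side rib 0.62 0.1417 66.4
side pin 0.74 0.0565 19.3
top notch 0.61 0.0538 12.0
top notch 0.57 0.3475 94.3
top pin 0.96 0.0613 23.9
top pin 0.42 0.2234 65.3
tcp rel [-0.0569  0.0134  0.0341] yaw -153.61783053089053 in tool [ 0.04508566  0.03729126 -0.03401527] [-0.06592447 -0.01887753  0.4795546 ] [-4.85834940e+00  2.72095496e+01  1.14106223e+02 -1.19776148e-03
  3.87609316e+01 -1.21239562e+02]
16 [array([255., 219.]), array([232., 146.]), array([212.,  83.])]
19 [array([246., 222.]), array([219., 150.]), array([196.,  88.])]
22 [array([238., 226.]), array([207., 155.]), array([180.,  94.])]
25 [array([229., 230.]), array([195., 161.]), array([165., 102.])]
```

View pics/c4.png

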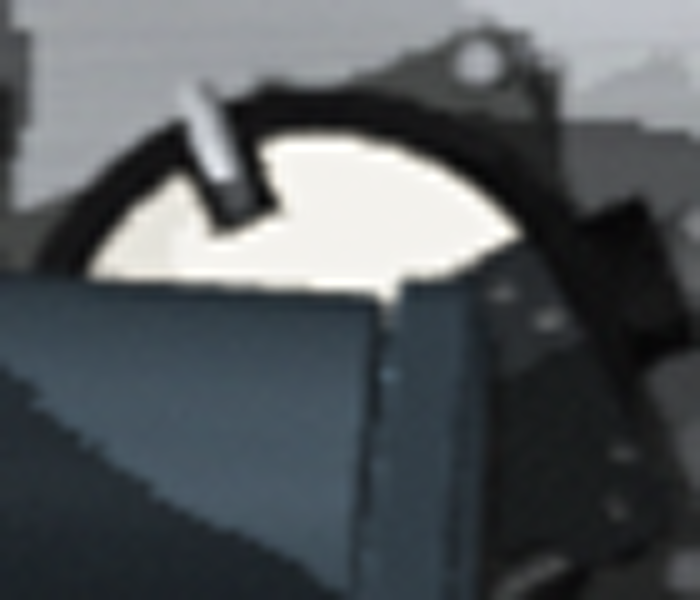

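The notch floor's corners are at (215,235) and (282,208), so the notch is at about 18.5–19°. The pin lies slightly to its left at about (236,205), leaving roughly 2 mm (2°) to go. One more small nudge will do it.

Emit:
{"fn": "move_arm", "kwargs": {
  "increments": [
    [[0, 0, 0.5], [0, 0, 0], 1],
    [[0, 0, 0.4], [0, 0, 0], 1],
    [[0, 0, 0.15], [0, 0, 0], 1],
    [[0, -0.25, 0], [0, 0, 0], 1],
    [[0, -0.2, 0], [0, 0, 0], 1],
    [[0, -0.06, 0], [0, 0, 0], 1],
    [[0, -0.05, 0], [0, 0, 0], 1],
    [[0, 0, 0], [0, 0, 0], 1],
    [[0, 0, 0], [0, 0, 0], 1],
    [[0, 0.3, 0], [0, 0, 0], 1],
    [[0, 0.2, 0], [0, 0, 0], 1],
    [[0, 0, -0.5], [0, 0, 0], 1],
    [[0, 0, -0.5], [0, 0, 0], 1],
    [[0, 0, 0], [0, 0, 0], 1]
  ]
}}

```text
time_s: 12.68
position: [0.4342, 0.0738, 0.1154]
tcp_rot: [[-0.895, -0.446, 0.004], [-0.446, 0.895, -0.0], [-0.004, -0.002, -1.0]]
force: [0.4, 0.2, 0.7]
opening: 0.007
grasp_force: 0.0
```

```bash
python3 m.py|tail -1; python3 - <<'E'
from h import *
p=capture("top"); I=p["img"][:,:,::-1].copy(); 
cv2.imwrite("pics/c5.png",cv2.resize(I[180:240,270:340],(700,600),interpolation=cv2.INTER_CUBIC))
E
```

```text
3.85578510e+01 -1.21448533e+02]
```

View pics/c5.png

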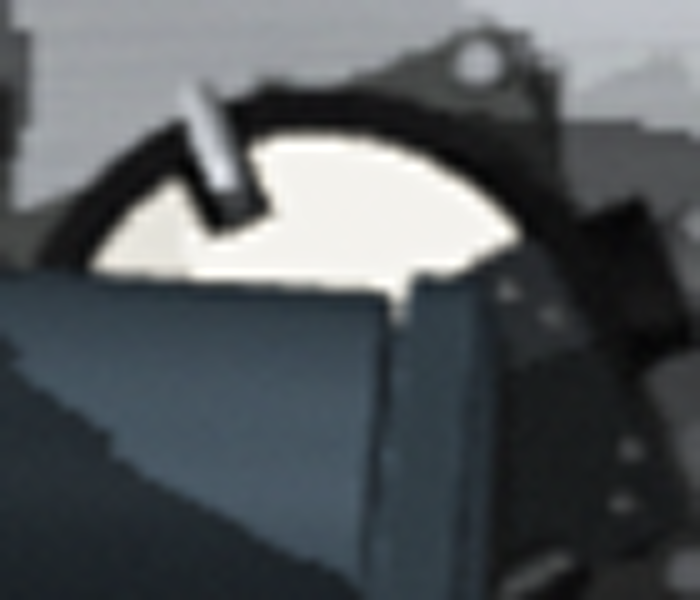

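The notch is now centred on the pin: its edges run from about (190,200) to (262,190), with the pin between them. Next I'll move over the cap centre and press slowly.

Emit:
{"fn": "move_arm", "kwargs": {
  "increments": [
    [[-0.363, -0.297, 0], [0, 0, 0], 1],
    [[-0.362, -0.297, 0], [0, 0, 0], 1],
    [[-0.362, -0.297, 0], [0, 0, 0], 1],
    [[-0.362, -0.297, 0], [0, 0, 0], 1],
    [[0, 0, 0], [0, 0, 0], 1],
    [[0, 0, 0.5], [0, 0, 0], 1],
    [[0, 0, 0.3], [0, 0, 0], 1],
    [[0, 0, 0.2], [0, 0, 0], 1],
    [[0, 0, 0.1], [0, 0, 0], 1],
    [[0, 0, 0.05], [0, 0, 0], 1],
    [[0, 0, 0.05], [0, 0, 0], 1],
    [[0, 0, 0.05], [0, 0, 0], 1],
    [[0, 0, 0.05], [0, 0, 0], 1]
  ]
}}

```text
time_s: 14.22
position: [0.4863, 0.0607, 0.075]
tcp_rot: [[-0.896, -0.445, -0.003], [-0.445, 0.896, 0.0], [0.003, 0.002, -1.0]]
force: [-4.2, -0.3, 5.8]
opening: 0.003
grasp_force: 2.9
```

Emit:
{"fn": "move_arm", "kwargs": {
  "increments": [
    [[0, 0, 0.04], [0, 0, 0], 1],
    [[0, 0, 0.04], [0, 0, 0], 1],
    [[0, 0, 0.04], [0, 0, 0], 1],
    [[0, 0, 0.04], [0, 0, 0], 1]
  ]
}}

```text
time_s: 14.55
position: [0.4863, 0.0607, 0.0703]
tcp_rot: [[-0.896, -0.445, -0.003], [-0.445, 0.896, 0.0], [0.003, 0.002, -1.0]]
force: [-3.6, -0.6, 4.9]
opening: 0.009
grasp_force: 2.8
```

Emit:
{"fn": "move_arm", "kwargs": {
  "increments": [
    [[0, 0, 0.04], [0, 0, 0], 1],
    [[0, 0, 0.04], [0, 0, 0], 1],
    [[0, 0, 0.04], [0, 0, 0], 1],
    [[0, 0, 0.03], [0, 0, 0], 1],
    [[0, 0, 0], [0, 0, 0], 1],
    [[0, 0, 0], [0, 0, 0], 1]
  ]
}}

```text
time_s: 15.05
position: [0.4863, 0.0607, 0.0684]
tcp_rot: [[-0.895, -0.445, -0.002], [-0.445, 0.895, -0.0], [0.002, 0.001, -1.0]]
force: [-7.3, -0.4, 28.2]
opening: 0.007
grasp_force: 14.4
```

The cap is fully home: z is 0.0684 and the force has risen to 28 N. I'll hold briefly, then go straight up.

Emit:
{"fn": "move_arm", "kwargs": {
  "increments": [
    [[0, 0, 0], [0, 0, 0], 1],
    [[0, 0, 0], [0, 0, 0], 1],
    [[0, 0, -0.2], [0, 0, 0], 1],
    [[0, 0, -0.5], [0, 0, 0], 1],
    [[0, 0, -0.8], [0, 0, 0], 1],
    [[0, 0, -0.8], [0, 0, 0], 1],
    [[0, 0, -0.8], [0, 0, 0], 1],
    [[0, 0, 0], [0, 0, 0], 1],
    [[0, 0, 0], [0, 0, 0], 1],
    [[0, 0, 0], [0, 0, 0], 1]
  ]
}}

```text
time_s: 15.88
position: [0.4875, 0.0605, 0.158]
tcp_rot: [[-0.896, -0.445, -0.001], [-0.445, 0.896, 0.0], [0.0, 0.0, -1.0]]
force: [-0.4, -0.3, -0.6]
opening: 0.004
grasp_force: 0.0
```

```bash
python3 - <<'E'
from h import *
o=[]
for n,z in(("top",(170,270,250,350)),("side",(155,255,245,345))):
    p=capture(n); o.append(cv2.resize(p["img"][z[0]:z[1],z[2]:z[3],::-1],(400,400),interpolation=cv2.INTER_CUBIC))
cv2.imwrite("pics/c6.png",np.hstack(o)); print(read_state()["force"],read_state()["position"])
E
```

```text
[-0.4987036   0.10659225 -0.00518723] [0.48708026 0.0605582  0.15725803]
```

View pics/c6.png

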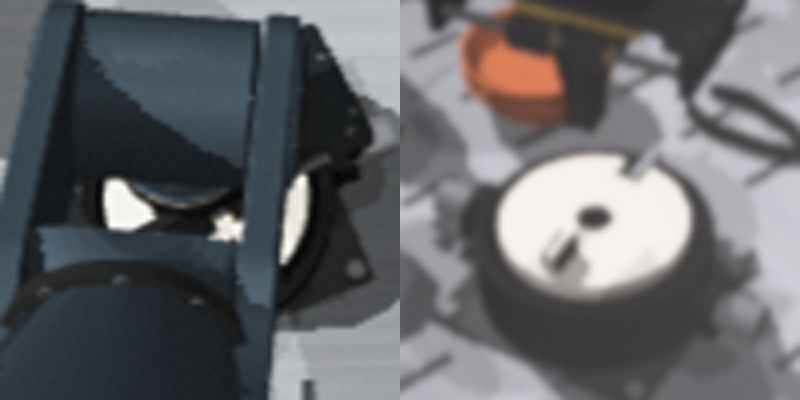

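The side view shows the cap seated level in the housing, with the pin in the notch at about (640,165) and the rib opposite at about (562,252). The arm is clear of everything.

```bash
python3 -c "
from rig import *
print(hand_in())"
```

```text
the job is handed in; nothing more can be done
None
```

The filter cap is turned with its notch over the pin and pressed fully home (fingertip at 68.4 mm, against 68.5 mm for a seated cap), the arm touches nothing, and the job is handed in; no verdict came back.

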